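Close a washer gearcase and press its drive gear home

ROBOT

A 6-joint arm with a two-finger parallel gripper is mounted at the origin on the work surface. World frame = base frame: x ahead of the robot, y to its left, z up, the work surface at z = 0. Lengths are in m, angles in rad, forces in N, time in s.
With the tool pointing down it reaches from about 0.325 to 1 m from the base axis. Payload 5.1 kg.
Tool frame: the origin (TCP) lies at the very end of the fingers, on their centre line; the grasp point (between the pads) lies 19 mm behind it; z points along the fingers, y is the line along which they close (so a half turn about z gives the same grasp; the last joint's range is limited). The gripper opens to 85 mm and grips with 20 to 120 N. Pads are 22 mm wide; open, the fingers measure 114 mm over their backs; the gripper's body (76 mm by 85 mm) begins 54 mm behind the grasp point. The pads swing forward as they close: fully open they stand 13 mm farther back than shut.
Start: joints at [1.199, 0.124, 1.65, -0, 1.367, -0.083], TCP at [0.185, 0.623, 0.231] pointing down, gripper open.
Joint ranges: [-2.61, 2.61], [-1.02, 2.33], [0.03, 2.71], [-1.35, 4.49], [0.32, 2.68], [-2.91, 2.91]. Speed limits (rad/s): [2.57, 2.57, 3.14, 3.14, 3.14, 3.14].

INTERFACE

Orientations are given as [roll, pitch, yaw] about the fixed x, y, z axes, in that order (R = Rz(yaw) Ry(pitch) Rx(roll)).
In Python, from bench import * gives the robot as it stands.
- The arm moves only by the tool carry_out, never from a script. Its argument "moves" is text: rows parted by semicolons, each of 7 numbers parted by spaces: the shift along the tool's x, y, z in mm, then the turn, a rotation vector about the tool's x, y, z in degrees, then the closure in counts, from 0 (fully open) to 255 (shut). A call has exactly 8 rows; each row is the pose to reach, as a shift and turn from the pose commanded when the call began, along the tool's axes at that moment; what a row does not reach only later rows make up. A row lasts 1/8 s, in which the tool goes at most 62.5 mm and 10.7 degrees, less where a joint would pass 70% of its speed; a pose out of reach is approached as far as the arm can. A call with a gripper value outside its range is refused whole. The fingers move at their own pace and stop on an object; the grip force is fixed at half the most. Time passes only in rows, so rows that repeat a pose let the fingers close, or fill a call up. It gives the time, the measured TCP pose, the force, the opening and the grip force at its end, in the units of the state.
- sense(): the state, without advancing time (a new reading comes with each control period).
- get_image(name): name is "scene" or "top" or "wrist"; returns a dict with "img" (420x560x3 uint8, blue, green, red), "fov_y" (degrees; the focal length in pixels is half the picture's height over the tangent of half this angle, whatever the lens; pixels are square), "cx", "cy" (the principal point, pixels), "T" (4x4, takes a point from camera to world coordinates). Camera axes: x right, y up, looking along -z (the intrinsics and any distortion apply to the point x, -y, -z); pixel columns grow to the right and rows downward; lengths in m; the calibration is good to about 2 mm. A picture is of the moment at which its call begins. There is no depth.
- finish_job(): hands the job in; it is judged then, once.
The state is a dict: "time": time; "joint_positions": joint angles; "dq": joint speeds; "joint_torque": joint torques, N m; "eef_pos": TCP position; "eef_rot": TCP orientation; "force": force on the tool from outside, world axes, zero at the start; "wrist_torque": the same for the moment, N m; "opening": opening from 0.0 (shut) to 1.0 (fully open); "grip_force": force on a finger pad.
Only numpy, scipy, OpenCV 4.12 (cv2) and the standard library are available. Lean on these libraries where they do the work, as an engineer would, in place of code of your own. Each camera call takes 0.05 s, during which the arm holds its last target. There are 200 camera calls.

TASK

Finish putting the washing-machine gearcase back together. First set the black tapered plug fully down into the open filler neck and let go of it; then take the white drive gear, put it over the upright splined shaft, turn it until the splines mesh and slide it down. Finally push the gear fully home, squeezing the sprung collar under it right down, and finish while still holding the gear pressed down there; leave the bottle, the mug and the wrench alone.

Things in the scene. Friction and masses are not known exactly. Their poses are not given: they have to be found in the camera images.
- gearcase: Aluminium gearcase lying fixed on the bench: a block 140 x 200 mm (x, y of its own axes) with a lid flange 156 x 216 mm at the top; the flat top is 70 mm above the bench. Origin: centre of its underside. The filler neck stands on its top at own y = +55 mm, the splined shaft at own y = -55 mm, both at own x = 0; both axes vertical.
- neck_rim (a point): Centre of the mouth of the filler neck, 100 mm above the bench. The neck is an upright aluminium tube, 42 mm outside, 32 mm bore, 30 mm deep.
- plug: Black rubber plug, standing upright on its small end. Origin: centre of that lower end, z up. A taper, 24 mm across at the end and 29 mm at 22 mm up; then a straight round head 38 mm across, 22 to 52 mm up, to grip it by. Seated, the head's underside rests on the neck's rim: its origin is 22 mm below the rim. About 60 g.
- gear: White plastic drive gear, standing on its toothed wheel. Origin: centre of its underside, z up. Wheel 66 mm across, 14 mm thick; above it a plain round neck 40 mm across, 14 to 52 mm up, to grip it by. Plus-shaped through bore: a round hole 19 mm across with four slots 9 mm wide reaching 15.5 mm from the axis, along the gear's own x and y. About 140 g.
- shaft_tip (a point): Tip of the upright steel splined shaft, 152 mm above the bench, on its axis; z up, x and y along its four keys (they turn with the shaft). From the tip down: a cone 12 mm long, 8 to 17 mm across; 10 mm of round pilot 17 mm across; then four round-topped keys, 5.8 mm wide, reaching to 13.5 mm from the axis. An unmeshed gear stops on the keys, its underside 22 mm below the tip.
- collar (a joint): How far the sprung collar is pressed down, m: 0 up, 0.008 at its stop. Dark steel disc 48 mm across round the shaft's foot, its top 96 mm above the bench when up. The spring takes 4 N to start and 12 N at the stop. A meshed gear slides down to rest on it, its underside 56 mm below the shaft tip; pressed fully home, 64 mm.
- softener: Blue bottle, 60 mm across, 110 mm high, standing: to be left alone. Origin: centre of its underside.
- mug: White mug, 80 mm across, 90 mm high, standing: to be left alone. Origin: centre of its underside.
- wrench: Steel wrench, 180 mm long, lying flat: to be left alone. Origin: its middle.
- shaft: The same splined shaft; origin on its axis at its foot, 70 mm below the tip; axes as at the tip. It turns only against a stiff drag of about 0.6 N m. The gear meshes when its slots are within about 6 degrees of the keys (four ways, every quarter turn).
Not all that is in view belongs to the job. What is meant by the plug is not blue, green or yellow, and is the smaller of those in its own colour.

How it is judged:
By the outcome, as a careful person would: the job done as asked, in the order asked, and still so for the second after the job is handed in, while the arm keeps its last pose, push and grip.
It also fails if it takes over 72 s, if anything falls off the work surface, if the arm or the gripper's body presses on something with over 40 N, if the wrist force passes 120 N, or if a joint passes its speed limit or range.

## Working session

There is one attempt and no reset: what is moved stays moved. The work goes in short steps, Python scripts to look and compute and a tool call to move; the robot and the scene stay as the last step left them, time stands still between calls to the robot, and variables do not carry over. Pictures are saved under pics/ and viewed, at most 10 in all, crops included, and the job is handed in when it is done.

Besides the shell and the picture viewer there is one more tool, called after "Request:" as name(argument=value, ...), one argument or row to a line, values as JSON. carry_out: Moves the arm, as the interface text tells. Its arguments: {"type":"object","properties":{"moves":{"type":"string"}},"required":["moves"]}

```bash
mkdir -p pics; ls; cat > h.py <<'E'
from bench import *
import numpy as np, cv2
def cam(n,save=None):
    d=get_image(n)
    if save: cv2.imwrite('pics/'+save,d['img'])
    return d
def ray(d,u,v):
    h=d['img'].shape[0]; f=h/2/np.tan(np.radians(d['fov_y'])/2)
    p=np.array([[[u,v]]],float); K=np.array([[f,0,d['cx']],[0,f,d['cy']],[0,0,1]])
    x,y=cv2.undistortPoints(p,K,np.array(d.get('dist',np.zeros(5)),float))[0,0]
    T=np.array(d['T']); return T[:3,3],T[:3,:3]@np.array([x,-y,-1])
def at(d,u,v,z):
    o,r=ray(d,u,v); return o+r*(z-o[2])/r[2]
def px(d,P):
    h=d['img'].shape[0]; f=h/2/np.tan(np.radians(d['fov_y'])/2)
    T=np.array(d['T']); c=T[:3,:3].T@(np.array(P)-T[:3,3]); return d['cx']+f*c[0]/-c[2], d['cy']-f*c[1]/-c[2]
E
python3 - <<'E'
from h import *
a=cam('scene','s1.png');b=cam('top','t1.png');c=cam('wrist','w1.png')
for d in(a,b,c):print({k:v for k,v in d.items() if k!='img'})
print(sense())
# combine scene+top into one
E
```

```text
pics
{'fov_y': 56.76935198482135, 'cx': 276.7833396127057, 'cy': 210.31751030488826, 'T': array([[-0.85501077, -0.33398897,  0.39674672,  0.93284081],
       [ 0.51856877, -0.54091429,  0.66219194,  0.59051098],
       [-0.00655884,  0.77192169,  0.63568379,  0.651987  ],
       [ 0.        ,  0.        ,  0.        ,  1.        ]])}
{'fov_y': 43.695514240177594, 'cx': 286.9241045501652, 'cy': 213.3662720013292, 'T': array([[ 1.75297187e-02,  9.90334963e-01, -1.37584047e-01,
         4.13333401e-01],
       [-9.99846190e-01,  1.72869546e-02, -2.95926006e-03,
         4.13419027e-02],
       [-5.52249523e-04,  1.37614761e-01,  9.90485675e-01,
         1.37012969e+00],
       [ 0.00000000e+00,  0.00000000e+00,  0.00000000e+00,
         1.00000000e+00]])}
{'fov_y': 64.5439377662395, 'cx': 275.5017013958874, 'cy': 209.22583855406023, 'T': array([[ 0.28434896, -0.90748124, -0.30923045,  0.10501451],
       [ 0.95872031,  0.26880788,  0.09272376,  0.64782659],
       [-0.00102149, -0.32283142,  0.94645593,  0.37220246],
       [ 0.        ,  0.        ,  0.        ,  1.        ]])}
{'time': 0.15, 'joint_positions': array([ 1.19941423e+00,  1.24383016e-01,  1.65136260e+00,  1.06570228e-05,
        1.36746808e+00, -8.25765682e-02]), 'dq': array([-0.0006773 , -0.00118325, -0.00344505,  0.00204374, -0.00015702,
        0.0001031 ]), 'joint_torque': array([ 5.90568870e-04, -4.24229443e+01, -3.66011310e+01, -1.44425703e-04,
        4.70645347e-03, -3.23696167e-05]), 'eef_pos': array([0.18496576, 0.62264157, 0.23031609]), 'eef_rot': array([-3.13997799e+00, -1.44106530e-04,  2.85278485e+00]), 'force': array([-0.58827346, -0.77492064,  0.37600587]), 'wrist_torque': array([-0.02308721, -0.00635315,  0.02443158]), 'grip_force': 0.0, 'opening': 1.0042127320156464}
```

View pics/s1.png

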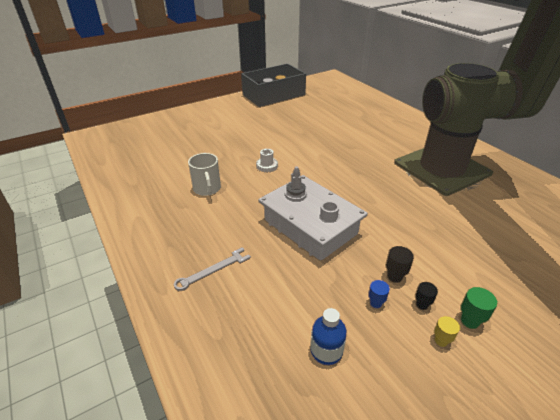

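View pics/t1.png

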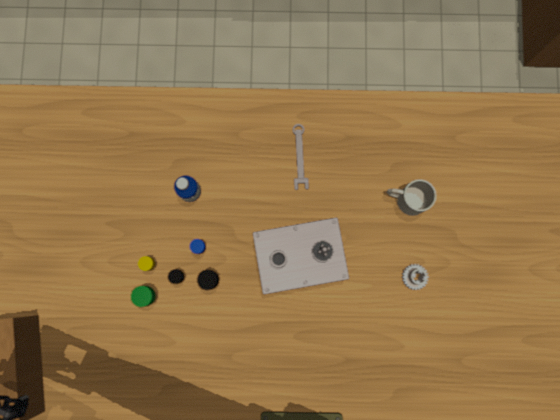

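The scene view shows the small black plug at (426,296), the gear at (267,160), the shaft at (296,180) and the neck at (330,211). In the top view the plug is at (176,276), the gear at (415,277), the neck at (278,259) and the shaft tip at (322,251).

```bash
python3 - <<'E'
from h import *
a=cam('scene');b=cam('top')
def blobs(d,m,box):
    u0,v0,u1,v1=box; s=m[v0:v1,u0:u1].astype(np.uint8); n,_,st,c=cv2.connectedComponentsWithStats(s)
    return [(c[i]+[u0,v0],st[i][2:]) for i in range(1,n) if st[i][4]>30]
for nme,d,box in(('top',b,(160,262,225,295)),('scene',a,(380,240,440,315))):
    g=d['img'].max(2); print(nme,blobs(d,g<60,box))
gb=b['img']; hs=cv2.cvtColor(gb,cv2.COLOR_BGR2HSV)
print('gear',blobs(b,(hs[...,1]<60)&(hs[...,2]>120),(395,255,440,300)))
def tri(uva,uvb):
    o1,r1=ray(a,*uva);o2,r2=ray(b,*uvb)
    s=np.linalg.lstsq(np.c_[r1,-r2],o2-o1,rcond=None)[0]; p,q=o1+s[0]*r1,o2+s[1]*r2
    return (p+q)/2,np.linalg.norm(p-q)
for n,ua,ub,z in(('plug',(427,289),(176,276),.05),('gear',(266,153),(417,276),.052),('neck',(330,207),(278,259),.1),('tip',(296,171),(322,251),.152)):
    print(n,at(a,*ua,z).round(4),at(b,*ub,z).round(4),tri(ua,ub))
cv2.imwrite('pics/crop.png',np.vstack([cv2.resize(gb[210:300,240:440],None,fx=4,fy=4,interpolation=cv2.INTER_CUBIC)]))
m=(hs[...,1]<60)&(hs[...,2]>110); m[:, :240]=0;m[:,360:]=0;m[:210]=0;m[300:]=0
c=max(cv2.findContours(m.astype(np.uint8),0,2)[0],key=cv2.contourArea); r=cv2.minAreaRect(c);print(r)
print([at(b,*p,.07).round(3) for p in cv2.boxPoints(r)])
E
```

```text
top [(array([175.92485549, 275.95375723]), array([ 16,  14, 173], dtype=int32)), (array([207.82317073, 279.28658537]), array([ 21,  20, 328], dtype=int32))]
scene [(array([398.51432665, 263.25644699]), array([ 26,  35, 698], dtype=int32)), (array([425.29452055, 295.12557078]), array([ 21,  28, 438], dtype=int32))]
gear [(array([415.0467033 , 276.82417582]), array([ 26,  26, 364], dtype=int32))]
plug [0.4331 0.3236 0.05  ] [0.4336 0.3202 0.05  ] (array([0.4326999 , 0.32175735, 0.04822772]), np.float64(0.0030284672401427754))
gear [ 0.4472 -0.2794  0.052 ] [ 0.4441 -0.2825  0.052 ] (array([ 0.4444807 , -0.28344735,  0.04901853]), np.float64(0.0007478041436425855))
neck [0.4801 0.0685 0.1   ] [0.478  0.0648 0.1   ] (array([0.47779561, 0.06511754, 0.09676072]), np.float64(0.0008679856795521303))
tip [ 0.5091 -0.029   0.152 ] [ 0.4956 -0.0381  0.152 ] (array([ 0.49834502, -0.04033685,  0.14137261]), np.float64(0.005004369080800328))
((300.1227722167969, 255.37815856933594), (62.61817169189453, 87.1884765625), 79.91940307617188)
[array([0.545, 0.132, 0.07 ]), array([ 0.587, -0.082,  0.07 ]), array([ 0.434, -0.109,  0.07 ]), array([0.394, 0.101, 0.07 ])]
```

View pics/crop.png

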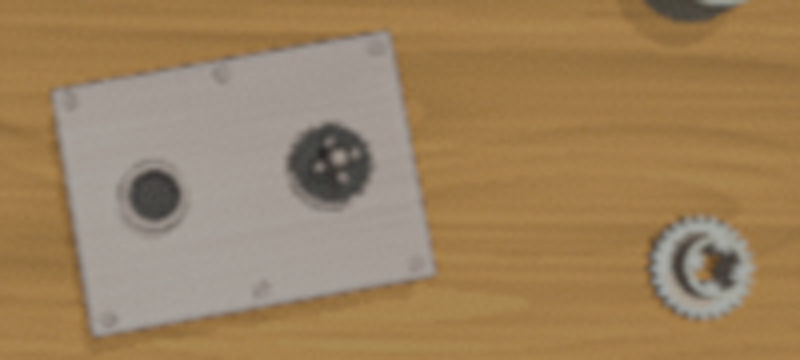

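The crop shows the neck at about (278,259), the shaft tip at about (324.5,249.5) with its keys visible, and the gear at about (415,277). The neck and shaft positions agree with the case outline. Now I'll move above the plug.

```bash
cat >> h.py <<'E'
def go(x,y,z,yawdeg,s=None):
    from scipy.spatial.transform import Rotation as Ro
    s=s or sense(); R=Ro.from_euler('xyz',s['eef_rot']).as_matrix()
    d=R.T@(np.array([x,y,z])-s['eef_pos'])*1000
    w=Ro.from_matrix(R.T@(Ro.from_euler('xyz',[180,0,yawdeg],degrees=True).as_matrix())).as_rotvec(degrees=True)
    print('shift',d.round(1),'turn',w.round(1),'pos',s['eef_pos'].round(4),'rpy',np.degrees(s['eef_rot']).round(2),'F',s['force'].round(1),'open',round(s['opening'],3),'grip',round(s['grip_force'],1),'t',s['time'])
E
python3 -c "
from h import *
go(.4335,.321,.16,90)
b=cam('top');print(at(b,324.5,249.5,.152))"
```

```text
shift [-324.1 -218.5   70.9] turn [-0.1  0.  73.5] pos [0.185  0.6228 0.2307] rpy [-179.94   -0.    163.45] F [-0.1 -0.4 -0.5] open 1.0 grip 0.0 t 0.25
[ 0.4992352  -0.04388095  0.152     ]
```

Request:
carry_out(
  moves="-46 -31 10 0 0 10.5 0; -92 -62 20 0 0 21 0; -138 -93 30 0 0 31.5 0; -185 -125 40 0 0 42 0; -231 -156 50 0 0 52.5 0; -278 -187 60 0 0 63 0; -324 -218.5 71 0 0 73.5 0; -324 -218.5 71 0 0 73.5 0",
)

```text
time: 1.3
eef_pos: [0.4347, 0.3185, 0.1593]
eef_rot: [-3.14, 0.001, 1.565]
force: [-0.2, 0.8, -0.3]
opening: 1.003
grip_force: 0.0
```

```bash
python3 - <<'E'
from h import *
d=cam('wrist','w2.png'); go(.4335,.321,.022,90)
m=(d['img'].max(2)<60).astype(np.uint8); n,_,st,c=cv2.connectedComponentsWithStats(m)
for i in range(1,n):
    if st[i][4]>300: print(st[i],c[i])
print(px(d,[.4335,.321,.052]))
E
```

```text
shift [  0.9  -0.4 137.9] turn [-0.1  0.  -0.2] pos [0.434  0.3201 0.1599] rpy [-1.7994e+02  1.0000e-02  8.9820e+01] F [0.5 1.  0.3] open 0.999 grip 0.0 t 1.35
[ 252  171   46   51 1871] [274.58097274 196.47140567]
[ 237  251   61   79 3722] [267.2485223  292.10263299]
[    0   275   560   145 35637] [277.15113506 376.72727783]
(np.float64(274.2590998274804), np.float64(205.7133366158221))
```

View pics/w2.png

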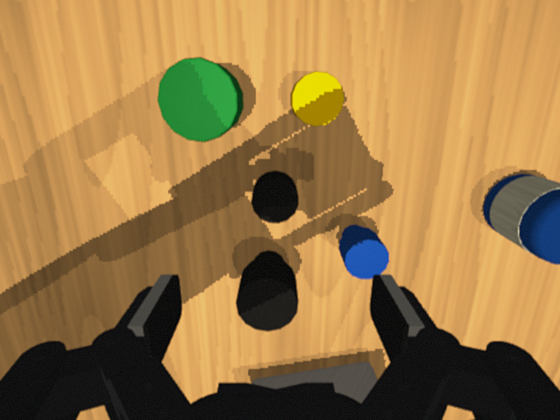

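The plug's head sits at about (274.5,199) in this view, about 5 px above the prediction, and the fingers are clear of the neighbouring plugs.

```bash
python3 - <<'E'
from h import *
d=cam('wrist')
m=(d['img'].max(2)<60).astype(np.uint8)[150:232,230:320]
c=max(cv2.findContours(m,0,1)[0],key=cv2.contourArea)[:,0]+[230,150]
low=c[c[:,1]>199]; (u,v),r=cv2.minEnclosingCircle(low.astype(np.float32))
e=cv2.fitEllipse(c.astype(np.float32)); print(e)
for q in((274.5,199.5),(274.5,222),(251.5,199),(298,199)): print(at(d,*q,.052))
print(at(d,274.5,171,.022))
P=at(d,274.5,199.5,.052); go(P[0],P[1],.022,90)
E
```

```text
((275.5036926269531, 198.18894958496094), (45.055816650390625, 50.616092681884766), 0.45163798332214355)
[0.43300407 0.32764694 0.052     ]
[0.43293443 0.30871738 0.052     ]
[0.41493602 0.32810219 0.052     ]
[0.45146575 0.32801244 0.052     ]
[0.43295378 0.34390639 0.022     ]
shift [  6.4  -0.5 138.3] turn [-0.  -0.  -0.1] pos [0.4336 0.3212 0.1603] rpy [-1.7998e+02 -2.0000e-02  8.9940e+01] F [ 0.2  1.3 -0.1] open 0.999 grip 0.0 t 1.4
```

Request:
carry_out(
  moves="4.5 -0.5 35 0 0 0 0; 4.5 -0.5 70 0 0 0 0; 4.5 -0.5 105 0 0 0 0; 4.5 -0.5 130 0 0 0 0; 4.5 -0.5 138 0 0 0 0; 4.5 -0.5 138 0 0 0 255; 4.5 -0.5 138 0 0 0 255; 4.5 -0.5 138 0 0 0 255",
)

```text
time: 2.4
eef_pos: [0.4342, 0.3267, 0.0243]
eef_rot: [3.139, -0.002, 1.57]
force: [0.7, -0.3, -0.7]
opening: 0.427
grip_force: 59.9
```

Request:
carry_out(
  moves="0 0 0 0 0 0 255; 0 0 0 0 0 0 255; 0 0 -20 0 0 0 255; 0 0 -50 0 0 0 255; 0 0 -90 0 0 0 255; 0 0 -130 0 0 0 255; 0 0 -150 0 0 0 255; 0 0 -150 0 0 0 255",
)

```text
time: 3.4
eef_pos: [0.4337, 0.3262, 0.1736]
eef_rot: [3.139, -0.001, 1.57]
force: [0.1, 0.2, -0.8]
opening: 0.422
grip_force: 60.0
```

```bash
python3 - <<'E'
from h import *
d=cam('wrist','w3.png'); go(.479,.065,.17,90)
P=sense()['eef_pos']
for dz in(-.022,0,.03):print(dz,px(d,P+[0,0,dz]))
E
```

```text
shift [-260.6   46.5    1.8] turn [-0.   0.  -0.1] pos [0.4328 0.3256 0.1717] rpy [-1.7998e+02  1.0000e-02  8.9950e+01] F [ 0.4  0.2 -0.1] open 0.428 grip 60.0 t 3.45
-0.022 (np.float64(274.0072646093672), np.float64(258.1353891837904))
0 (np.float64(273.93708538251025), np.float64(278.703217746891))
0.03 (np.float64(273.80653650592717), np.float64(316.9639258356073))
```

View pics/w3.png

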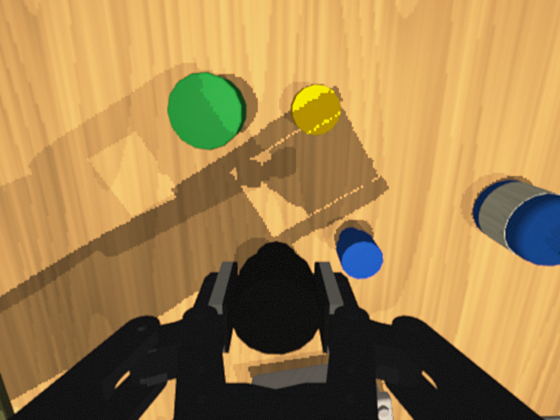

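The plug is held upright between the pads, with its head top edge at about (275,353). I'm moving it over the neck.

Request:
carry_out(
  moves="-40 7 0 0 0 0 255; -85 15 0 0 0 0 255; -130 23 0 0 0 0 255; -175 31 0 0 0 0 255; -220 39 0 0 0 0 255; -250 44 10 0 0 0 255; -261.5 46 25 0 0 0 255; -261.5 46 35 0 0 0 255",
)

```text
time: 4.45
eef_pos: [0.4774, 0.0641, 0.1345]
eef_rot: [-3.137, -0.0, 1.569]
force: [-0.1, -0.6, -0.2]
opening: 0.425
grip_force: 60.0
```

```bash
python3 - <<'E'
from h import *
a=cam('scene');d=cam('wrist'); go(.479,.064,.102,90)
u,v=map(int,px(a,[.479,.065,.1])); print(u,v)
c1=cv2.resize(a['img'][v-50:v+40,u-45:u+45],(400,400),interpolation=cv2.INTER_CUBIC)
cv2.imwrite('pics/n1.png',np.hstack([c1,cv2.resize(d['img'][200:360,200:360],(400,400))]))
E
```

```text
shift [-1.   2.2 32.5] turn [-0.3 -0.  -0. ] pos [0.477  0.065  0.1345] rpy [-1.7971e+02 -2.0000e-02  8.9990e+01] F [ 0.8 -0.9  0.4] open 0.424 grip 60.0 t 4.55
329 206
```

View pics/n1.png

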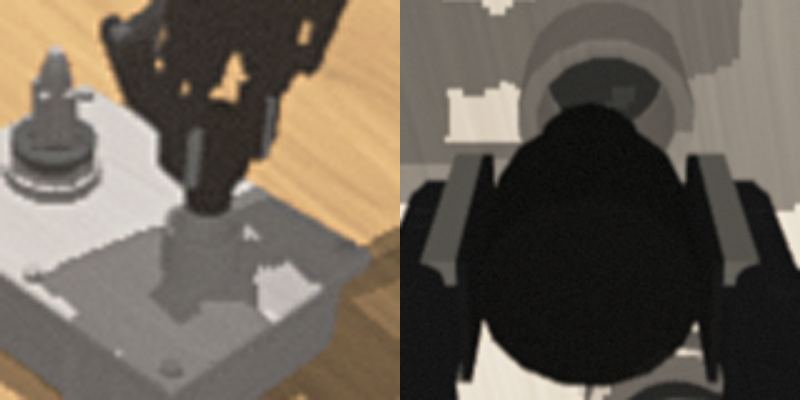

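In the right panel the neck (centre u≈607) lies to the right of the plug (u≈590), so I need a correction towards +x. The rim's near edge is at v≈40 and the plug end's near edge at v≈103.

```bash
python3 - <<'E'
from h import *
d=cam('wrist')
f=lambda u,v,z:at(d,200+(u-400)/2.5,200+v/2.5,z).round(4)
print('rim L/R',f(520,110,.1),f(695,110,.1),'rim near',f(607,40,.1),'bore near',f(607,59,.1))
print('plug near',f(588,103,.111),'taper L/R',f(545,120,.111),f(635,120,.111),'head L/R',f(485,260,.155),f(700,260,.155),f(592,385,.163))
go(.479,.064,.102,90)
E
```

```text
rim L/R [0.4607 0.0681 0.1   ] [0.5014 0.0682 0.1   ] rim near [0.4808 0.0854 0.1   ] bore near [0.4808 0.0808 0.1   ]
plug near [0.4766 0.0749 0.111 ] taper L/R [0.4671 0.0708 0.111 ] [0.4869 0.0708 0.111 ] head L/R [0.4592 0.0653 0.155 ] [0.496  0.0655 0.155 ] [0.4775 0.0462 0.163 ]
shift [-1.2  1.4 33.7] turn [-0.2 -0.   0. ] pos [0.4777 0.0652 0.1357] rpy [-1.7983e+02 -1.0000e-02  9.0020e+01] F [0.2 0.1 0. ] open 0.43 grip 60.0 t 4.6
```

Request:
carry_out(
  moves="0.5 4 0 0 0 0 255; 0.5 4 8 0 0 0 255; 0.5 4 16 0 0 0 255; 0.5 4 21 0 0 0 255; 0.5 4 26 0 0 0 255; 0.5 4 30 0 0 0 255; 0.5 4 33 0 0 0 255; 0.5 4 33 0 0 0 255",
)

```text
time: 5.6
eef_pos: [0.4819, 0.0656, 0.1038]
eef_rot: [-3.139, -0.002, 1.57]
force: [-3.3, 4.1, 0.4]
opening: 0.428
grip_force: 60.1
```

```bash
python3 - <<'E'
from h import *
for i in range(3):cam('wrist'); go(.479,.064,.1,90)
E
```

```text
shift [-1.6 -2.8  3.8] turn [-0.1 -0.1 -0.1] pos [0.4818 0.0656 0.1038] rpy [-1.7986e+02 -1.1000e-01  8.9940e+01] F [-4.   4.1  0.9] open 0.425 grip 60.1 t 5.65
shift [-1.6 -2.8  3.8] turn [-0.1 -0.1 -0.1] pos [0.4819 0.0656 0.1038] rpy [-1.7987e+02 -1.1000e-01  8.9940e+01] F [-3.3  4.6  1.2] open 0.428 grip 60.1 t 5.7
shift [-1.6 -2.8  3.8] turn [-0.1 -0.1 -0.1] pos [0.4819 0.0656 0.1038] rpy [-1.7987e+02 -1.1000e-01  8.9940e+01] F [-4.4  3.5  1. ] open 0.427 grip 60.1 t 5.75
```

Request:
carry_out(
  moves="0.5 -0.5 1 0 0 0 255; 0.5 -0.5 2 0 0 0 255; 0.5 -0.5 3 0 0 0 255; 0.5 -0.5 4 0 0 0 255; 0.5 -0.5 5 0 0 0 255; 0.5 -0.5 5.5 0 0 0 255; 0.5 -0.5 5.5 0 0 0 255; 0.5 -0.5 5.5 0 0 0 255",
)

```text
time: 6.75
eef_pos: [0.4819, 0.0659, 0.102]
eef_rot: [-3.139, -0.001, 1.57]
force: [-15.0, 3.6, 21.6]
opening: 0.423
grip_force: 62.2
```

Request:
carry_out(
  moves="0.5 -0.5 3 0 0 0 255; 0.5 -0.5 3 0 0 0 0; 0.5 -0.5 3 0 0 0 0; 0.5 -0.5 3 0 0 0 0; 0.5 -0.5 -20 0 0 0 0; 0.5 -0.5 -60 0 0 0 0; 40.5 -0.5 -110 0 0 0 0; 40.5 -0.5 -110 0 0 0 0",
)

```text
time: 7.75
eef_pos: [0.4845, 0.1073, 0.2136]
eef_rot: [3.133, -0.001, 1.572]
force: [-0.1, -0.8, 0.0]
opening: 1.001
grip_force: 0.0
```

```bash
python3 - <<'E'
from h import *
a=cam('scene');d=cam('wrist','w4.png'); go(.4445,-.20,.22,90)
u,v=map(int,px(a,[.479,.065,.1])); print(u,v,px(d,[.482,.065,.13]),px(d,[.482,.065,.1]))
c1=cv2.resize(a['img'][v-60:v+45,u-70:u+35],(420,420),interpolation=cv2.INTER_CUBIC)
cv2.imwrite('pics/n2.png',np.hstack([c1,cv2.resize(d['img'][150:420,60:440],(380,420))]))
E
```

```text
shift [-305.9  -37.5  -11.1] turn [0. 0. 0.] pos [0.482  0.1059 0.2089] rpy [1.7996e+02 2.0000e-02 9.0000e+01] F [-0.8  0.1 -0.8] open 1.002 grip 0.0 t 7.85
329 206 (np.float64(273.6815074496405), np.float64(272.0705731745245)) (np.float64(273.70162134746425), np.float64(254.2301445459005))
```

View pics/n2.png

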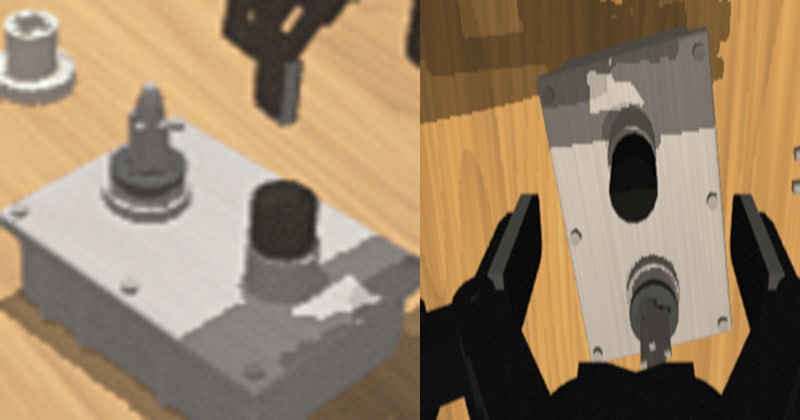

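The plug stands upright and seated in the neck in both panels. Next I'll look at the shaft keys from nearly overhead, on the way to the gear.

Request:
carry_out(
  moves="-30 2 -20 0 0 0 0; -65 5 -20 0 0 0 0; -100 8 -20 0 0 0 0; -140 11 -20 0 0 0 0; -180 14 -20 0 0 0 0; -210 16 -20 0 0 0 0; -226 16 -20 0 0 0 0; -226 16 -20 0 0 0 0",
)

```text
time: 8.85
eef_pos: [0.4969, -0.1208, 0.2274]
eef_rot: [-3.139, -0.001, 1.568]
force: [0.6, 0.4, 1.0]
opening: 1.0
grip_force: 0.0
```

```bash
python3 - <<'E'
from h import *
d=cam('wrist','w5.png'); go(.4445,-.283,.2,90)
np.save('w5.npy',d,allow_pickle=True)
u,v=px(d,[.5005,-.0437,.152]);print(u,v); u,v=int(u),int(v)
cv2.imwrite('pics/sh.png',cv2.resize(d['img'][v-60:v+60,u-60:u+60],(600,600),interpolation=cv2.INTER_CUBIC)); print(u-60,v-60)
E
```

```text
shift [-163.   -52.3   27.6] turn [-0.1 -0.1 -0.1] pos [ 0.4971 -0.1201  0.2277] rpy [-1.799e+02 -6.000e-02  8.991e+01] F [ 1.1  0.9 -0. ] open 1.001 grip 0.0 t 8.9
281.4717576720047 108.75466416483174
221 48
```

View pics/sh.png

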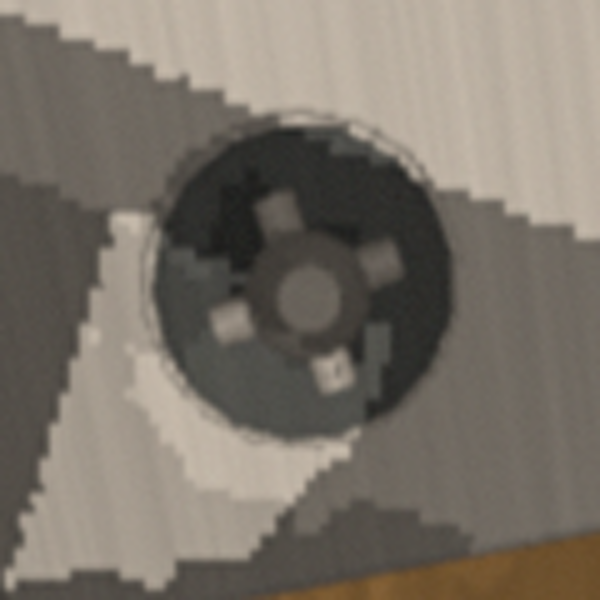

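Request:
carry_out(
  moves="-15 -6 0 0 0 0 0; -40 -15 0 0 0 0 0; -70 -25 5 0 0 0 0; -100 -34 10 0 0 0 0; -130 -44 15 0 0 0 0; -150 -52 20 0 0 0 0; -163 -53.5 30 0 0 0 0; -163 -53.5 30 0 0 0 0",
)

```text
time: 9.9
eef_pos: [0.4434, -0.2831, 0.1976]
eef_rot: [-3.14, -0.001, 1.569]
force: [-0.4, 0.1, 0.4]
opening: 1.001
grip_force: 0.0
```

```bash
python3 - <<'E'
from h import *
d=cam('wrist','w6.png'); go(.4445,-.283,.016,90)
np.save('w6.npy',d,allow_pickle=True)
u,v=px(d,[.4445,-.283,.052]);print(u,v); u,v=int(u),int(v)
cv2.imwrite('pics/ge.png',cv2.resize(d['img'][v-60:v+60,u-60:u+60],(600,600),interpolation=cv2.INTER_CUBIC)); print(u-60,v-60)
E
```

```text
shift [ -0.5   0.9 182.1] turn [-0.1 -0.1 -0. ] pos [ 0.4438 -0.2827  0.1981] rpy [-1.7995e+02 -6.0000e-02  8.9950e+01] F [ 0.4 -0.2  0.5] open 1.004 grip 0.0 t 9.95
277.120510129676 195.41901836799076
217 135
```

View pics/ge.png

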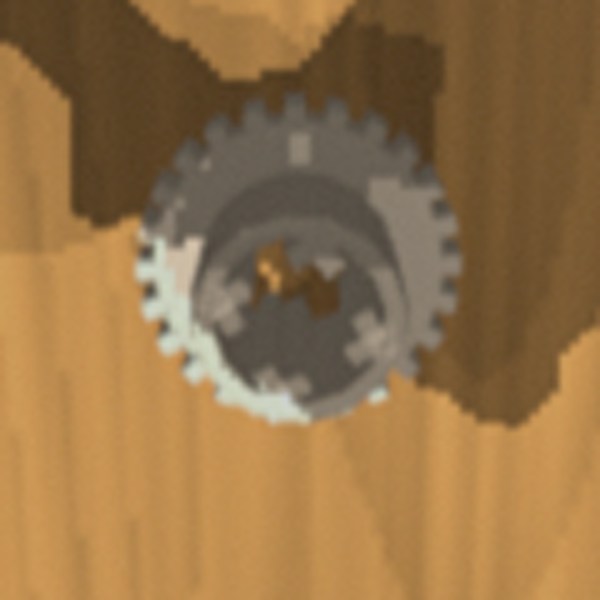

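The shaft crop shows four keys at about (279,213), (381,262), (335,372) and (234,321), round a tip at (308,297). In the gear crop the neck top is centred near (298,318), but its slots are hard to read from this angle. I'll move so the camera looks straight down the bore.

Request:
carry_out(
  moves="-15 0 0 0 0 0 0; -40 0 0 0 0 0 0; -65 0 0 0 0 0 0; -80 0 0 0 0 0 0; -80 0 0 0 0 0 0; -80 0 0 0 0 0 0; -80 0 0 0 0 0 0; -80 0 0 0 0 0 0",
)

```text
time: 10.95
eef_pos: [0.444, -0.3626, 0.1989]
eef_rot: [3.142, 0.0, 1.571]
force: [0.4, 0.4, 0.3]
opening: 0.997
grip_force: 0.0
```

```bash
python3 - <<'E'
from h import *
d=cam('wrist','w7.png'); go(.4445,-.283,.016,90); np.save('w7.npy',d,allow_pickle=True)
w5=np.load('w5.npy',allow_pickle=True).item()
K=[at(w5,221+x/5,48+y/5,.130)[:2] for x,y in((279,213),(381,262),(335,372),(234,321))]
print('keys',np.round(K,4),'c',np.mean(K,0),'tip',at(w5,221+308/5,48+297/5,.152))
print('ang',[np.degrees(np.arctan2(*(k-np.mean(K,0))[::-1])).round(1) for k in K], 'r',[np.linalg.norm(k-np.mean(K,0)).round(4) for k in K])
u,v=px(d,[.4445,-.283,.052]);print(u,v);u,v=int(u),int(v)
g=cv2.resize(d['img'][v-45:v+45,u-45:u+45],(560,560),interpolation=cv2.INTER_CUBIC)
l=cv2.cvtColor(g,cv2.COLOR_BGR2LAB); l[...,0]=cv2.createCLAHE(3,(4,4)).apply(l[...,0])
cv2.imwrite('pics/ge2.png',cv2.cvtColor(l,cv2.COLOR_LAB2BGR)); print(u-45,v-45,560/90)
E
```

```text
shift [ 79.8   0.4 182.9] turn [ 0.  0. -0.] pos [ 0.4441 -0.3627  0.199 ] rpy [1.7999e+02 1.0000e-02 8.9990e+01] F [ 0.5 -0.4  0.6] open 1.0 grip 0.0 t 11.0
keys [[ 0.4976 -0.0326]
 [ 0.5116 -0.039 ]
 [ 0.5054 -0.0536]
 [ 0.4914 -0.0467]] c [ 0.50149783 -0.04297683] tip [ 0.50120299 -0.04288987  0.152     ]
ang [np.float64(110.6), np.float64(21.6), np.float64(-69.7), np.float64(-159.8)] r [np.float64(0.011), np.float64(0.0108), np.float64(0.0113), np.float64(0.0108)]
276.23499565557444 102.28244987028584
231 57 6.222222222222222
```

View pics/ge2.png

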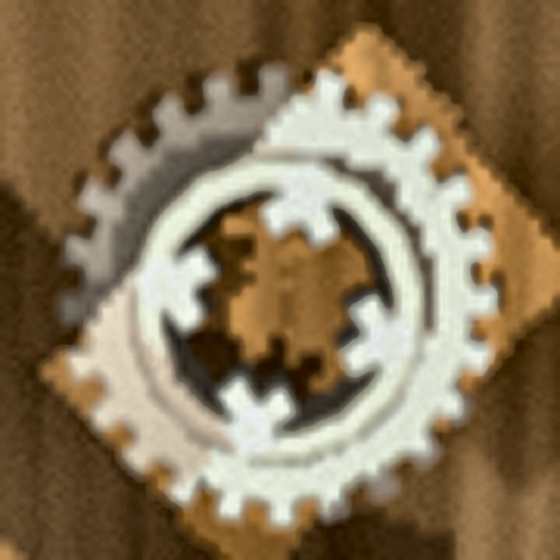

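This view looks straight down the bore. The neck ring is centred near (278,310), and the four solid lands are at about (298,210), (180,285), (255,410) and (375,335). The slots lie 45° between them.

```bash
python3 - <<'E'
from h import *
d=np.load('w7.npy',allow_pickle=True).item(); s=90/560
f=lambda x,y:at(d,231+x*s,57+y*s,.052)[:2]
K=np.array([f(*p) for p in((298,210),(180,285),(255,410),(375,335))]); c=K.mean(0)
print(c,[np.degrees(np.arctan2(*(k-c)[::-1])).round(1)%90 for k in K])
print('ring L R T B',[f(*p).round(4) for p in((138,305),(422,305),(280,155),(280,457))])
# 4-fold angular profile at r=12.5mm
im=cv2.cvtColor(d['img'],cv2.COLOR_BGR2GRAY).astype(float); a=np.arange(0,90,1.)
acc=0
for r in(.0115,.0125,.0135):
  for q in range(4):
    P=[px(d,[c[0]+r*np.cos(t),c[1]+r*np.sin(t),.052]) for t in np.radians(a+90*q)]
    p=np.array(P,np.float32); acc=acc+cv2.remap(im.astype(np.float32),p[:,0],p[:,1],1)
acc=acc.ravel(); ph=np.angle((acc*np.exp(1j*np.radians(4*a))).sum()); print('land phase',np.degrees(ph)/4%90)
go(c[0],c[1],.017,90)
E
```

```text
[ 0.44391103 -0.28669132] [np.float64(77.7), np.float64(75.80000000000001), np.float64(77.0), np.float64(76.7)]
ring L R T B [array([ 0.4254, -0.286 ]), array([ 0.4633, -0.2859]), array([ 0.4443, -0.2673]), array([ 0.4443, -0.3058])]
land phase 75.9185152723397
shift [ 76.1  -0.2 181.9] turn [ 0.  0. -0.] pos [ 0.4441 -0.3627  0.199 ] rpy [1.7999e+02 1.0000e-02 8.9990e+01] F [ 0.5 -0.4  0.6] open 1.0 grip 0.0 t 11.0
```

Request:
carry_out(
  moves="40 0 0 0 0 0 0; 76.5 0 30 0 0 0 0; 76.5 0 80 0 0 0 0; 76.5 0 130 0 0 0 0; 76.5 0 165 0 0 0 0; 76.5 0 181.5 0 0 0 0; 76.5 0 181.5 0 0 0 0; 76.5 0 181.5 0 0 0 255",
)

```text
time: 12.0
eef_pos: [0.4452, -0.2876, 0.0192]
eef_rot: [3.139, 0.002, 1.57]
force: [0.0, 0.3, -0.4]
opening: 0.819
grip_force: 0.0
```

Request:
carry_out(
  moves="0 0 0 0 0 0 255; 0 0 0 0 0 0 255; 0 0 0 0 0 0 255; 0 0 -20 0 0 0 255; 0 0 -70 0 0 0 255; 0 0 -120 0 0 5 255; 0 0 -170 0 0 10.8 255; 0 0 -170 0 0 10.8 255",
)

```text
time: 13.0
eef_pos: [0.4462, -0.2884, 0.1929]
eef_rot: [3.133, 0.005, 1.381]
force: [-0.3, 0.2, -0.5]
opening: 0.448
grip_force: 60.5
```

```bash
python3 - <<'E'
from h import *
d=cam('wrist','w8.png'); go(.5014,-.0425,.182,79.2)
# brightness mask of held gear
P=sense()['eef_pos']
print([px(d,P+[0,0,z]) for z in(-.017,.035)])
E
```

```text
shift [251.1   9.6   7.1] turn [ 0.2  0.1 -0. ] pos [ 0.4448 -0.2873  0.1896] rpy [1.7978e+02 1.2000e-01 7.9180e+01] F [-0.3 -0.  -1.6] open 0.449 grip 60.5 t 13.05
[(np.float64(273.0384311446692), np.float64(258.65369567517)), (np.float64(273.28604677976193), np.float64(320.09835370783077))]
```

Request:
carry_out(
  moves="40 2 0 0 0 0 255; 80 4 0 0 0 0 255; 125 5 0 0 0 0 255; 170 7 0 0 0 0 255; 210 9 0 0 0 0 255; 240 10 0 0 0 0 255; 250 10 0 0 0 0 255; 250 10 0 0 0 0 255",
)

```text
time: 14.05
eef_pos: [0.5, -0.0429, 0.1858]
eef_rot: [-3.139, 0.0, 1.383]
force: [-0.2, 0.8, -1.3]
opening: 0.443
grip_force: 60.5
```

Request:
carry_out(
  moves="0 0 0 0 0 0 255; 0 0 8 0 0 0 255; 0 0 15 0 0 0 255; 0 0 20 0 0 0 255; 0 0 24 0 0 0 255; 0 0 28 0 0 0 255; 0 0 28 0 0 0 255; 0 0 28 0 0 0 255",
)

```text
time: 15.05
eef_pos: [0.501, -0.043, 0.1595]
eef_rot: [3.141, 0.0, 1.382]
force: [-0.3, -0.5, -0.9]
opening: 0.445
grip_force: 60.5
```

```bash
python3 - <<'E'
from h import *
for i in range(2):cam('top');go(.501,-.0437,.15,79.2)
print(sense()['wrist_torque'])
E
```

```text
shift [-0.7  0.1  9.6] turn [ 0. -0. -0.] pos [ 0.501  -0.043   0.1596] rpy [179.97  -0.    79.16] F [ 0.3  0.1 -1.1] open 0.45 grip 60.5 t 15.1
shift [-0.7  0.1  9.6] turn [ 0. -0. -0.] pos [ 0.501  -0.043   0.1596] rpy [179.97  -0.    79.16] F [-0.7  0.3 -0.7] open 0.444 grip 60.5 t 15.15
[-0.04627072 -0.02629271 -0.01602849]
```

Request:
carry_out(
  moves="0 0 2 0 0 0 255; 0 0 4 0 0 0 255; 0 0 6 0 0 0 255; 0 0 8 0 0 0 255; 0 0 9 0 0 0 255; 0 0 9 0 0 0 255; 0 0 9 0 0 0 255; 0 0 9 0 0 0 255",
)

```text
time: 16.15
eef_pos: [0.5009, -0.043, 0.1504]
eef_rot: [3.141, -0.0, 1.381]
force: [0.3, 1.0, -1.7]
opening: 0.447
grip_force: 60.5
```

Request:
carry_out(
  moves="0 0 1.5 0 0 0 255; 0 0 3 0 0 0 255; 0 0 4 0 0 0 255; 0 0 5 0 0 0 255; 0 0 6 0 0 0 255; 0 0 7 0 0 0 255; 0 0 8 0 0 0 255; 0 0 8 0 0 0 255",
)

```text
time: 17.15
eef_pos: [0.5008, -0.043, 0.1422]
eef_rot: [-3.141, 0.0, 1.381]
force: [0.0, -0.6, -0.6]
opening: 0.451
grip_force: 60.5
```

It has meshed: the underside is past the key tops and there is no contact force. I'm sliding it down.

Request:
carry_out(
  moves="0 0 4 0 0 0 255; 0 0 8 0 0 0 255; 0 0 12 0 0 0 255; 0 0 16 0 0 0 255; 0 0 20 0 0 0 255; 0 0 24 0 0 0 255; 0 0 26 0 0 0 255; 0 0 26 0 0 0 255",
)

```text
time: 18.15
eef_pos: [0.5008, -0.043, 0.1161]
eef_rot: [-3.141, -0.0, 1.382]
force: [0.1, 0.2, -0.3]
opening: 0.446
grip_force: 60.5
```

Request:
carry_out(
  moves="0 0 2 0 0 0 255; 0 0 4 0 0 0 255; 0 0 6 0 0 0 255; 0 0 7 0 0 0 255; 0 0 8 0 0 0 255; 0 0 8 0 0 0 255; 0 0 8 0 0 0 255; 0 0 8 0 0 0 255",
)

```text
time: 19.15
eef_pos: [0.5013, -0.0431, 0.1097]
eef_rot: [3.141, 0.0, 1.382]
force: [-4.0, 1.1, 7.9]
opening: 0.445
grip_force: 61.3
```

Request:
carry_out(
  moves="0 0 1 0 0 0 255; 0 0 2 0 0 0 255; 0 0 3 0 0 0 255; 0 0 4 0 0 0 255; 0 0 5 0 0 0 255; 0 0 6 0 0 0 255; 0 0 6 0 0 0 255; 0 0 6 0 0 0 255",
)

```text
time: 20.15
eef_pos: [0.5015, -0.0431, 0.107]
eef_rot: [-3.141, 0.0, 1.382]
force: [-14.1, 2.8, 24.8]
opening: 0.447
grip_force: 63.4
```

Request:
carry_out(
  moves="0 -1 1 0 0 0 255; 0 -2 2 0 0 0 255; 0 -2 2 0 0 0 255; 0 -2 2 0 0 0 255; 0 -2 2 0 0 0 255; 0 -2 2 0 0 0 255; 0 -2 2 0 0 0 255; 0 -2 2 0 0 0 255",
)

```text
time: 21.15
eef_pos: [0.5013, -0.0431, 0.1069]
eef_rot: [3.138, 0.0, 1.382]
force: [-11.3, 2.5, 29.9]
opening: 0.45
grip_force: 63.7
```

```bash
python3 - <<'E'
from h import *
d=cam('top');go(.501,-.0437,.107,79.2)
a=cam('scene');go(.501,-.0437,.107,79.2)
g=a['img'].max(2)
u,v=px(a,[.482,.065,.13]);print('plug head px',u,v,(g[int(v)-15:int(v)+20,int(u)-15:int(u)+15]<60).sum(), a['img'][int(v)+5,int(u)])
E
```

```text
shift [-0.7 -0.2 -0.1] turn [ 0.2  0.  -0. ] pos [ 0.5013 -0.0431  0.1069] rpy [1.7977e+02 2.0000e-02 7.9170e+01] F [-11.3   2.1  30.2] open 0.448 grip 63.7 t 21.2
shift [-0.7 -0.2 -0.1] turn [ 0.2  0.  -0. ] pos [ 0.5014 -0.0431  0.1069] rpy [1.7976e+02 1.0000e-02 7.9170e+01] F [-11.7   1.4  29.7] open 0.447 grip 63.7 t 21.25
plug head px 329.45835485179344 195.8800289250756 190 [45 53 58]
```

The TCP held at 0.107 m while the force rose from 25 to 30 N. The collar is against its stop, at the height a fully home gear should have, so I'm handing in.

```bash
python3 -c "
from h import *
print(finish_job())"
```

```text
the job is handed in; nothing more can be done
None
```

The plug is seated in the filler neck and released, and the gear is meshed on the shaft and held fully home with about 30 N on the collar; I handed the job in at about 21 s and got no verdict back.

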